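# Move a row of bottles to the other rack in reverse order

## Robot

A 6-joint arm with a two-finger parallel gripper is mounted at the origin on a cart in front of the work surface, level with it; the furniture and walls round the work are solid. World frame = base frame: x ahead of the robot, y to its left, z up, the work surface at z = 0. Lengths are in m, angles in rad, forces in N, time in s.
With the tool pointing down it reaches from about 0.375 to 0.9 m from the base axis. Payload 3.1 kg.
Tool frame: the origin (TCP) lies at the centre of the arm's flange, where the gripper is bolted on; the fingertips stand 173 mm ahead of it and the grasp point (between the pads) lies 155 mm ahead of it (tip_extent is the distance from the TCP to the fingertips, in m); z points along the fingers, y is the direction in which the jaws open and shut (so a half turn about z gives the same grasp; the last joint's range is limited). The gripper opens to 85 mm and grips with 20 to 120 N. Pads are 22 mm wide; open, the fingers measure 114 mm over their backs; the gripper's body (76 mm by 85 mm) begins 54 mm behind the grasp point. The pads swing forward as they close: fully open they stand 13 mm farther back than shut.
Start: joints at [-1.512, 0.527, 1.433, -0, 1.181, -0.178], TCP at [0.147, -0.608, 0.405] pointing down, gripper open.
Joint ranges: [-3.08, 3.08], [-0.75, 2.2], [0.22, 2.44], [-1.43, 4.57], [0, 2.65], [-2.85, 2.85]. Speed limits (rad/s): [2.79, 2.79, 3.14, 3.14, 3.14, 3.14].

## Interface

Orientations are given as a unit quaternion [x, y, z, w].
In Python, from station import sense, snapshot, sign_off, tip_extent gives the robot as it stands. The module is installed in compiled form; this text tells all that it offers.
- The arm moves only by the tool servo_tool, never from a script. Its argument "rows" is a list of rows, each a list of 3 entries, a list of its own where there are three numbers: the shift along the tool's x, y, z in mm, then the turn about the tool's z in degrees, then the opening, from -1 (shut) to 1 (fully open), so that 0 is half open. A call has 1 to 8 rows; each row is the pose to reach, as a shift and turn from the pose measured when the call began, along the tool's axes at that moment; what a row does not reach only later rows make up. A row lasts 1/10 s, in which the tool goes at most 50 mm and 8.59 degrees, less where a joint would pass 70% of its speed; a pose out of reach is approached as far as the arm can. A call with a gripper value outside its range is refused whole. The fingers move at their own pace and stop on an object; "force" is the grip in N (left out, the last holds). Time passes only in rows, so rows that repeat a pose let the fingers close. It gives the time, the measured TCP pose, the force and the opening at its end, in the units of the state.
- sense(): the state, without advancing time (a new reading comes with each control period).
- snapshot(name): name is "scene" or "side" or "wrist"; returns a dict with "image" (384x512x3 uint8, blue, green, red), "z_map" (384x512 float32, m along the optical axis (not along the pixel's ray), 0 where there is no reading), "vertical_fov" (degrees; the focal length in pixels is half the picture's height over the tangent of half this angle, whatever the lens; pixels are square), "cx", "cy" (the principal point, pixels), "cam_to_world" (4x4, takes a point from camera to world coordinates). Camera axes: x right, y down, z forward; pixel columns grow to the right and rows downward; lengths in m; the calibration is good to about 2 mm. The wrist camera is an equidistant fisheye: a pixel r from the principal point sees the ray r / f radians off the axis. A picture is of the moment at which its call begins.
- sign_off(): hands the job in, once; it reports no verdict.
The state is a dict: "t": time; "q": joint angles; "qd": joint speeds; "tau": joint torques, N m; "tcp_pos": TCP position; "tool_rot": TCP orientation; "force": force on the tool from outside, world axes, zero at the start; "ft_torque": the same for the moment, N m; "finger_gap": opening from 0.0 (shut) to 1.0 (fully open).
Only numpy, scipy, OpenCV 4.12 (cv2) and the standard library are available. Lean on these libraries where they do the work, as an engineer would, in place of code of your own. Each camera call takes 0.05 s, during which the arm holds its last target. There are 200 camera calls.

## Task

For the next run, move the four containers from the rack they stand in to the empty four-compartment rack beside it, in reverse order: seen from the robot, the one at the left end of the full rack goes to the right end of the empty one, its neighbour next to that, and so on. Stand each one upright in the middle of its own compartment, tip none of them over on the way, and let go of them all.

Things in the scene. Friction and masses are not known exactly. Their poses are not given: they have to be found in the camera images.
- vial: small round glass vial with a white screw cap, 21 mm in diameter, 48 mm tall (cap the top 10 mm, 18 mm wide); loose; origin at the centre of its underside, z up; its own yaw is arbitrary
- dropper: round amber dropper bottle, 33 mm in diameter, 100 mm tall, body up to 58 mm height, then shoulders to 74 mm, then a narrow black teat of 11 mm diameter; loose; best gripped round the body at 56 mm above its underside; origin at the centre of its underside, z up; its own yaw is arbitrary
- square_bottle: small bottle of square section with rounded edges and a round ribbed cap, 38 x 38 mm, 86 mm tall (body up to 70 mm, cap above it 31 mm in diameter); loose; origin at the centre of its underside, z up; x and y across its flat sides, within 0.03 rad of those of old_rack at the start
- big_bottle: large round clear glass bottle with a wide screw cap, body 56 mm in diameter up to 73 mm height, cap 42 mm in diameter from 73 to 112 mm; about 0.2 kg, loose; best gripped by the cap; origin at the centre of its underside, z up; its own yaw is arbitrary
- old_rack: the full rack, fixed: flat metal base 86 (x) by 312 mm (y), 6 mm thick, end plates 28 mm high; it carries four white nests in a row at y = +114, +38, -38, -114 mm, x = 0. Origin at the centre of its underside, z up; +y end is the left one seen from the robot (yaw within 0.25 rad of the world)
- new_rack: empty grey rack, fixed, left or right of the old one: 86 (x) by 312 mm (y), floor 6 mm over the worktop; four compartments, centres at y = +114, +38, -38, -114 mm, x = 0, each 80 x 73 mm inside; walls up to 22 mm, ends to 28 mm over the worktop. Origin at the centre of its underside, z up; +y end is the left one seen from the robot (yaw within 0.25 rad)
- nest_vial: white square block, 72 x 72 x 16 mm, with one round hole of 24.5 mm right through it, fixed on old_rack with its top 22 mm above the worktop: the nest in which the vial stands at the start, on the rack's base 6 mm above the worktop, free to be lifted straight out. It never moves. Origin at the centre of its underside
- nest_dropper: white square block, 72 x 72 x 16 mm, with one round hole of 36 mm right through it, fixed on old_rack with its top 22 mm above the worktop: the nest in which the dropper bottle stands at the start, on the rack's base 6 mm above the worktop, free to be lifted straight out. It never moves. Origin at the centre of its underside
- nest_square_bottle: white square block, 72 x 72 x 16 mm, with one square hole of 42 mm right through it, fixed on old_rack with its top 22 mm above the worktop: the nest in which the square bottle stands at the start, on the rack's base 6 mm above the worktop, free to be lifted straight out. It never moves. Origin at the centre of its underside
- nest_big_bottle: white square block, 72 x 72 x 16 mm, with one round hole of 60 mm right through it, fixed on old_rack with its top 22 mm above the worktop: the nest in which the large bottle stands at the start, on the rack's base 6 mm above the worktop, free to be lifted straight out. It never moves. Origin at the centre of its underside
There are look-alikes about, which are no part of the job. Leave any purple look-alike of the big_bottle alone.

How it is judged:
At the end, for the whole second after the job is handed in: Each container stands in the new rack, in the compartment that mirrors its place in the old one (first from the left to first from the right, and so on), within 15 mm of the compartment's centre along and across, on its floor, upright within 0.1 rad, at rest (x of vial in the frame of new_rack between -0.015 and 0.015 m and z of vial in the frame of new_rack between 0.003 and 0.01 m and angle between each of vial, dropper, square_bottle, big_bottle's own z axis and vertical below 0.1 rad and linear speed of each of vial, dropper, square_bottle, big_bottle below 0.02 m/s and ((y of nest_vial in the frame of old_rack between 0.094 and 0.134 m and y of vial in the frame of new_rack between -0.129 and -0.099 m) or (y of nest_vial in the frame of old_rack between 0.018 and 0.058 m and y of vial in the frame of new_rack between -0.053 and -0.023 m) or (y of nest_vial in the frame of old_rack between -0.058 and -0.018 m and y of vial in the frame of new_rack between 0.023 and 0.053 m) or (y of nest_vial in the frame of old_rack between -0.134 and -0.094 m and y of vial in the frame of new_rack between 0.099 and 0.129 m)) and x of dropper in the frame of new_rack between -0.015 and 0.015 m and z of dropper in the frame of new_rack between 0.003 and 0.01 m and ((y of nest_dropper in the frame of old_rack between 0.094 and 0.134 m and y of dropper in the frame of new_rack between -0.129 and -0.099 m) or (y of nest_dropper in the frame of old_rack between 0.018 and 0.058 m and y of dropper in the frame of new_rack between -0.053 and -0.023 m) or (y of nest_dropper in the frame of old_rack between -0.058 and -0.018 m and y of dropper in the frame of new_rack between 0.023 and 0.053 m) or (y of nest_dropper in the frame of old_rack between -0.134 and -0.094 m and y of dropper in the frame of new_rack between 0.099 and 0.129 m)) and x of square_bottle in the frame of new_rack between -0.015 and 0.015 m and z of square_bottle in the frame of new_rack between 0.003 and 0.01 m and ((y of nest_square_bottle in the frame of old_rack between 0.094 and 0.134 m and y of square_bottle in the frame of new_rack between -0.129 and -0.099 m) or (y of nest_square_bottle in the frame of old_rack between 0.018 and 0.058 m and y of square_bottle in the frame of new_rack between -0.053 and -0.023 m) or (y of nest_square_bottle in the frame of old_rack between -0.058 and -0.018 m and y of square_bottle in the frame of new_rack between 0.023 and 0.053 m) or (y of nest_square_bottle in the frame of old_rack between -0.134 and -0.094 m and y of square_bottle in the frame of new_rack between 0.099 and 0.129 m)) and x of big_bottle in the frame of new_rack between -0.015 and 0.015 m and z of big_bottle in the frame of new_rack between 0.003 and 0.01 m and ((y of nest_big_bottle in the frame of old_rack between 0.094 and 0.134 m and y of big_bottle in the frame of new_rack between -0.129 and -0.099 m) or (y of nest_big_bottle in the frame of old_rack between 0.018 and 0.058 m and y of big_bottle in the frame of new_rack between -0.053 and -0.023 m) or (y of nest_big_bottle in the frame of old_rack between -0.058 and -0.018 m and y of big_bottle in the frame of new_rack between 0.023 and 0.053 m) or (y of nest_big_bottle in the frame of old_rack between -0.134 and -0.094 m and y of big_bottle in the frame of new_rack between 0.099 and 0.129 m))); the robot touches nothing.
It fails at once if one of the four containers is tipped over (tilted beyond 0.6 rad) (angle between any of vial, dropper, square_bottle, big_bottle's own z axis and vertical above 0.6 rad).
It also fails if it takes over 115 s, if anything falls off the work surface, if the arm or the gripper's body presses on something with over 40 N, if the wrist force passes 120 N, or if a joint passes its speed limit or range.

## Working session

There is one attempt and no reset: what is moved stays moved. The work goes in short steps, Python scripts to look and compute and a tool call to move; the robot and the scene stay as the last step left them, time stands still between calls to the robot, and variables do not carry over. Pictures are saved under pics/ and viewed, about 12 in all and at most 16, crops included, and the job is handed in when it is done.

Besides the shell and the picture viewer there is one more tool, called by a JSON object that holds its "op" and its "data", one argument or row to a line. servo_tool: Moves the arm, as the interface text tells. Its arguments: {"type":"object","properties":{"rows":{"type":"array"},"force":{"type":"number"}},"required":["rows"]}

```bash
mkdir -p pics
cat > h.py <<'E'
import numpy as np, cv2
from station import sense, snapshot, sign_off, tip_extent
np.set_printoptions(precision=4, suppress=True)
def cloud(s):
    z=s["z_map"]; h,w=z.shape; f=h/2/np.tan(np.radians(s["vertical_fov"])/2)
    v,u=np.mgrid[:h,:w]
    P=np.stack([(u-s["cx"])*z/f,(v-s["cy"])*z/f,z],-1)
    M=np.array(s["cam_to_world"]); W=P@M[:3,:3].T+M[:3,3]; W[z==0]=np.nan
    return W
def save(n,im): cv2.imwrite(f"pics/{n}.png",im)
E
python3 - <<'E'
from h import *
s=sense(); print({k:np.round(v,4) for k,v in s.items()}, tip_extent)
for n in ("scene","side"):
    p=snapshot(n); np.save(n+".npy",p,allow_pickle=True); save(n,p["image"]); print(n,p["vertical_fov"],p["cx"],p["cy"],np.array(p["cam_to_world"]))
a=np.load("scene.npy",allow_pickle=True).item(); b=np.load("side.npy",allow_pickle=True).item()
E
```

```text
{'t': np.float64(0.0), 'q': array([-1.5125,  0.5285,  1.4339, -0.    ,  1.1814, -0.1785]), 'qd': array([-0.0007,  0.0004, -0.0008, -0.0004,  0.    ,  0.0003]), 'tau': array([  0.0002, -44.2352, -17.8027,  -0.0001,   0.0084,  -0.    ]), 'tcp_pos': array([ 0.1466, -0.6072,  0.4037]), 'tool_rot': array([ 0.993 ,  0.1181,  0.0001, -0.0011]), 'force': array([-0.2302,  0.7049, -0.0554]), 'ft_torque': array([ 0.0361,  0.0007, -0.01  ]), 'finger_gap': np.float64(0.9957)} 0.1734
scene 57.01300100172027 256.6241856729581 188.16144099276406 [[-0.8213 -0.3387  0.4591  0.06  ]
 [-0.5703  0.4642 -0.6778  0.7231]
 [ 0.0164 -0.8185 -0.5743  0.653 ]
 [ 0.      0.      0.      1.    ]]
side 42.65508926854204 257.37102504181104 196.34425844701838 [[ 0.4349 -0.4049  0.8043 -0.6001]
 [-0.9004 -0.1853  0.3935 -0.5845]
 [-0.0103 -0.8954 -0.4452  0.6912]
 [ 0.      0.      0.      1.    ]]
```

View pics/scene.png

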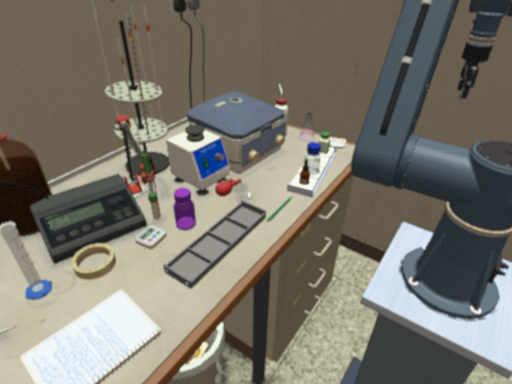

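View pics/side.png

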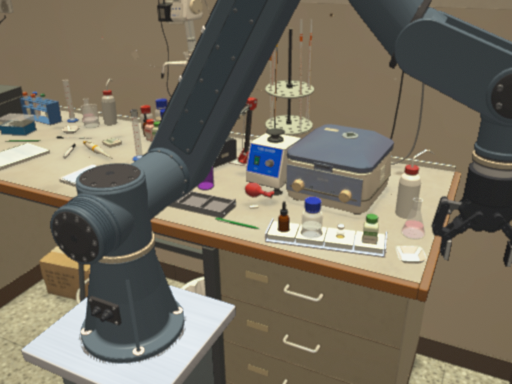

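The scene view shows the empty grey rack at about (217,243) and the full one at about (318,170). The side view shows the full rack, from the left: amber dropper (284,217), blue-capped large bottle (313,215), vial (340,232) and green-capped square bottle (371,228). The purple look-alike stands apart at (185,208) in the scene view.

Run:
```python
from h import *
a=np.load("scene.npy",allow_pickle=True).item(); b=np.load("side.npy",allow_pickle=True).item()
for n,s in(("scene",a),("side",b)):
    W=cloud(s); h=W[...,2]
    x,y=W[...,0],W[...,1]
    print(n,"table z med",np.nanmedian(h[(x>.4)&(x<.7)&(abs(h)<.02)]))
    # height map of rack region from above at 2 mm
    im=np.zeros((400,500,3),np.uint8)
    m=(x>.3)&(x<1.0)&(y>-.6)&(y<.4)&(h>-.02)&(h<.2)
    r=((1.0-x[m])/.7*399).astype(int); c=((.4-y[m])/1.0*499).astype(int)
    o=np.argsort(h[m]); im[r[o],c[o]]=s["image"][m][o]
    save("top_"+n,cv2.resize(im,None,fx=1.0,fy=1.0))
A=cv2.resize(a["image"][140:290,150:360],None,fx=3,fy=3,interpolation=cv2.INTER_CUBIC)[:450,:630]
B=cv2.resize(b["image"][180:270,250:450],None,fx=4,fy=4,interpolation=cv2.INTER_CUBIC)
save("cropB",B)
t=[cv2.imread(f"pics/top_{n}.png") for n in("scene","side")]
save("tops",np.vstack([t[0][:300],t[1][:300]]))
```

```text
scene table z med 0.0003709690100891505
side table z med -0.0007122474361795916
```

View pics/cropB.png

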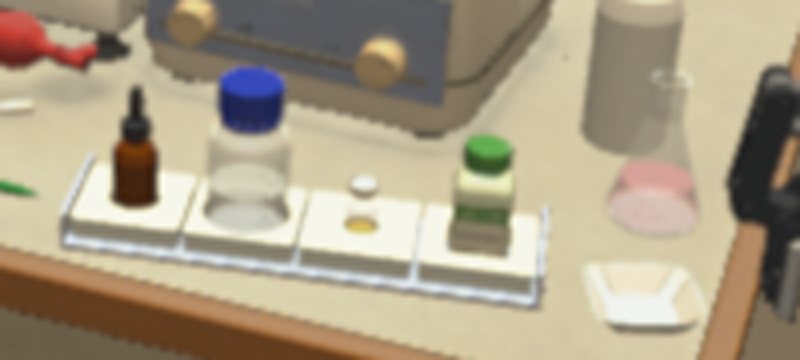

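View pics/tops.png

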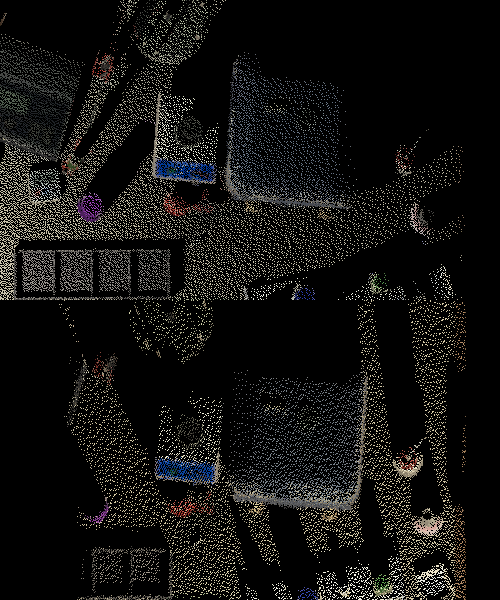

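The crop shows the four containers, from the left: dropper, big (blue cap), vial, square (green cap). The top projection puts the new rack near x .48–.57, y .06–.37. Next I fit both racks and the containers.

Run:
```python
from h import *
a=np.load("scene.npy",allow_pickle=True).item(); b=np.load("side.npy",allow_pickle=True).item()
def rect(P,name):
    r=cv2.minAreaRect((P[:,:2]*1000).astype(np.float32)); bx=cv2.boxPoints(r)
    print(name,len(P),"c",np.array(r[0]),"size",np.array(r[1]),"ang",r[2])
for n,s in(("scene",a),("side",b)):
    W=cloud(s); im=s["image"].astype(int); hsv=cv2.cvtColor(s["image"],cv2.COLOR_BGR2HSV)
    x,y,h=W[...,0],W[...,1],W[...,2]
    m=(x>.42)&(x<.64)&(y>.0)&(y<.42)&(h>.004)&(h<.034)&(im.max(2)<140)&(hsv[...,1]<70)
    k,l,st,_=cv2.connectedComponentsWithStats(m.astype(np.uint8)); j=1+st[1:,4].argmax(); rect(W[l==j],n+" new")
    m=(x>.35)&(x<.7)&(y>-.55)&(y<.0)&(h>.012)&(h<.03)
    k,l,st,_=cv2.connectedComponentsWithStats(m.astype(np.uint8)); j=1+st[1:,4].argmax(); rect(W[l==j],n+" old"); print(st[j])
    for nm,lo,hi,z0,z1 in(("blue",(105,120,40),(130,255,255),.09,.14),("green",(45,80,40),(80,255,255),.07,.11),("dark",(0,0,0),(180,255,60),.07,.12),("amber",(0,80,20),(15,255,140),.03,.09)):
        m=(cv2.inRange(hsv,lo,hi)>0)&(x>.35)&(x<.65)&(y>-.55)&(y<.0)&(h>z0)&(h<z1)
        if m.sum()>3:
            P=W[m]; top=P[P[:,2]>P[:,2].max()-.006]
            print(nm,m.sum(),"min",P.min(0),"max",P.max(0),"top mean",top.mean(0))
```

```text
scene new 1597 c [517.9845 216.562 ] size [ 87.2516 314.9593] ang 0.19362600147724152
scene old 623 c [ 485.3518 -265.3114] size [ 84.1031 348.5254] ang 10.314547538757324
[287 145  53  50 623]
blue 113 min [ 0.4564 -0.2305  0.0968] max [ 0.4932 -0.1899  0.121 ] top mean [ 0.4742 -0.2101  0.1183]
green 38 min [ 0.491  -0.3779  0.0826] max [ 0.5209 -0.347   0.0943] top mean [ 0.5054 -0.3611  0.0912]
dark 24 min [ 0.4519 -0.1392  0.0719] max [ 0.4645 -0.1286  0.1011] top mean [ 0.4611 -0.1361  0.0997]
amber 86 min [ 0.4476 -0.1445  0.0315] max [ 0.4702 -0.1213  0.0727] top mean [ 0.459  -0.1314  0.0711]
side new 645 c [519.12   144.8669] size [ 95.6579 183.2732] ang 0.10769989341497421
side old 1148 c [ 477.799  -212.6285] size [ 91.136  230.0096] ang 11.118850708007812
[ 265  218   90   30 1148]
blue 194 min [ 0.451  -0.2371  0.0906] max [ 0.4959 -0.1987  0.1204] top mean [ 0.4731 -0.2172  0.1176]
green 89 min [ 0.4861 -0.3787  0.0789] max [ 0.5182 -0.3514  0.0931] top mean [ 0.5032 -0.3657  0.0899]
dark 38 min [ 0.4484 -0.1507  0.0704] max [ 0.463  -0.1373  0.1008] top mean [ 0.4577 -0.1432  0.0986]
amber 139 min [ 0.4413 -0.1581  0.0301] max [ 0.4684 -0.1296  0.0716] top mean [ 0.4554 -0.144   0.0688]
```

```bash
cat >> h.py <<'E'
from scipy.spatial.transform import Rotation as R
def go(x,y,z,th=None):
    "print tool-frame shift (mm) and turn (deg) to TCP x,y,z and tool-x heading th (deg)"
    s=sense(); r=R.from_quat(s["tool_rot"]); M=r.as_matrix()
    d=r.inv().apply(np.array([x,y,z])-s["tcp_pos"])*1000
    h=np.degrees(np.arctan2(M[1,0],M[0,0])); t=0 if th is None else -((th-h+180)%360-180)
    print("shift",np.round(d,1),"turn",np.round(t,2),"| at",s["tcp_pos"],"h",round(h,2),"zax",M[:,2],"F",s["force"],"gap",s["finger_gap"],"t",s["t"])
E
python3 -c "
from h import *
go(.42,-.24,.42,101)"
```

```text
shift [ 351.9 -292.9  -15.5] turn -87.43 | at [ 0.1466 -0.6072  0.4038] h 13.57 zax [-0.0001  0.002  -1.    ] F [ 0.0615 -1.1436  0.3373] gap 1.0020301412351535 t 0.1
```

{"op": "servo_tool", "data": {
  "rows": [
    [[352, -293, -16], -87, 1],
    [[352, -293, -16], -87, 1],
    [[352, -293, -16], -87, 1],
    [[352, -293, -16], -87, 1],
    [[352, -293, -16], -87, 1],
    [[352, -293, -16], -87, 1],
    [[352, -293, -16], -87, 1],
    [[352, -293, -16], -87, 1]
  ],
  "force": 40
}}

```text
t: 0.9
tcp_pos: [0.3859, -0.2849, 0.4184]
tool_rot: [0.751, 0.66, 0.001, -0.001]
force: [-0.0, 0.0, 0.1]
finger_gap: 1.002
```

```bash
python3 -c "
from h import *
go(.42,-.24,.42,101)"
```

```text
shift [48.9 28.  -1.5] turn -18.35 | at [ 0.3859 -0.2849  0.4184] h 82.65 zax [ 0.      0.0019 -1.    ] F [-0.0241  0.0064  0.1146] gap 1.0019579049267267 t 0.9
```

{"op": "servo_tool", "data": {
  "rows": [
    [[49, 28, -2], -18.4, 1],
    [[49, 28, -2], -18.4, 1],
    [[49, 28, -2], -18.4, 1],
    [[49, 28, -2], -18.4, 1],
    [[49, 28, -2], -18.4, 1]
  ]
}}

```text
t: 1.4
tcp_pos: [0.4195, -0.2408, 0.4203]
tool_rot: [0.637, 0.771, 0.001, -0.001]
force: [-0.6, -0.8, 0.7]
finger_gap: 1.0
```

Run:
```python
from h import *
go(.42,-.24,.42,101)
p=snapshot("wrist"); np.save("w1.npy",p,allow_pickle=True); save("w1",p["image"]); print(p["vertical_fov"],p["cx"],p["cy"]); print(np.array(p["cam_to_world"]))
```

```text
shift [0.7 0.7 0.3] turn -0.16 | at [ 0.4195 -0.2408  0.4203] h 100.84 zax [-0.0004  0.0019 -1.    ] F [-0.5941 -0.8061  0.7079] gap 1.000237274966911 t 1.4
65.70646984690485 252.47346024430684 190.9283302161607
[[ 0.9823  0.1774  0.0607  0.4046]
 [ 0.1875 -0.9293 -0.3182 -0.1583]
 [-0.0001  0.3239 -0.9461  0.3892]
 [ 0.      0.      0.      1.    ]]
```

View pics/w1.png

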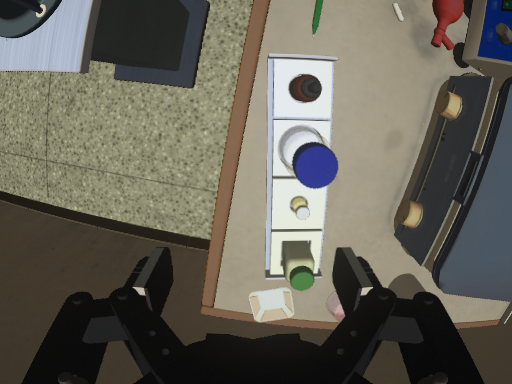

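The wrist view shows the whole full rack: dropper (306,88), blue cap (316,165), vial cap (303,212), green cap (302,279). I'll cast fisheye rays onto planes at the known heights.

```bash
cat >> h.py <<'E'
def onplane(s,uv,z):
    "fisheye pixels -> world points on plane z"
    f=192/np.tan(np.radians(s["vertical_fov"])/2); d=np.atleast_2d(np.asarray(uv,float))-[s["cx"],s["cy"]]
    r=np.hypot(*d.T); th=r/f; k=np.where(r>0,np.sin(th)/np.maximum(r,1e-9),0)
    ray=np.c_[d*k[:,None],np.cos(th)]; M=np.array(s["cam_to_world"]); D=ray@M[:3,:3].T
    return M[:3,3]+D*((z-M[2,3])/D[:,2])[:,None]
def big(m):
    c,_=cv2.findContours(m.astype(np.uint8),cv2.RETR_EXTERNAL,cv2.CHAIN_APPROX_NONE); return max(c,key=cv2.contourArea)[:,0,:]
def blobs(s,lo,hi,z,roi,name):
    hsv=cv2.cvtColor(s["image"],cv2.COLOR_BGR2HSV); m=cv2.inRange(hsv,lo,hi); k=np.zeros_like(m); u0,v0,u1,v1=roi; k[v0:v1,u0:u1]=m[v0:v1,u0:u1]
    c=big(k); P=onplane(s,c,z)[:,:2].astype(np.float32)*1000; o,r=cv2.minEnclosingCircle(P); e=cv2.minAreaRect(P)
    print(name,"px",c.mean(0),"circ",np.array(o),r,"rect",np.array(e[0]),np.array(e[1]),e[2]); return P
E
python3 - <<'E'
from h import *
s=np.load("w1.npy",allow_pickle=True).item()
blobs(s,(105,120,40),(130,255,255),.118,(270,130,350,200),"blue")
blobs(s,(45,100,40),(80,255,255),.092,(270,250,340,300),"green")
blobs(s,(0,0,0),(180,255,45),.106,(285,70,330,110),"teat")
blobs(s,(0,0,0),(180,255,110),.064,(285,70,330,110),"dropper")
hsv=cv2.cvtColor(s["image"],cv2.COLOR_BGR2HSV)
print(hsv[212,295:312].tolist(), hsv[80,280:290].tolist(),hsv[200,240].tolist())
m=cv2.inRange(hsv,(0,0,225),(180,25,255)); k=np.zeros_like(m);k[50:282,262:345]=m[50:282,262:345]
k=cv2.morphologyEx(k,cv2.MORPH_OPEN,np.ones((3,3)))
n,l,st,ce=cv2.connectedComponentsWithStats(k)
for j in range(1,n):
    if st[j,4]>150:
        P=onplane(s,np.argwhere(l==j)[:,::-1],.022)[:,:2].astype(np.float32)*1000; e=cv2.minAreaRect(P); print(st[j],np.array(e[0]),np.array(e[1]),e[2])
save("w1m",k)
W=k
E
```

```text
blue px [315.8487 166.2941] circ [ 476.9639 -214.1824] 21.108661651611328 rect [ 477.3091 -214.2452] [41.4716 40.5449] 12.080252647399902
green px [301.9483 280.3448] circ [ 505.5217 -361.4308] 14.706656455993652 rect [ 505.5259 -361.0488] [27.6293 28.4183] 14.545019149780273
teat px [305.  95.] circ [ 453.5554 -150.0728] 9.999999747378752e-05 rect [ 453.5554 -150.0728] [0. 0.] 0.0
dropper px [304.8929  87.9881] circ [ 459.0925 -140.5905] 17.848371505737305 rect [ 459.2847 -140.7684] [35.3905 29.8612] 11.507078170776367
[[21, 46, 150], [25, 21, 145], [90, 8, 198], [99, 11, 224], [99, 11, 224], [99, 11, 224], [99, 11, 224], [99, 11, 223], [97, 10, 222], [97, 10, 222], [90, 9, 221], [86, 8, 220], [81, 8, 220], [73, 8, 221], [36, 18, 202], [42, 14, 231], [44, 12, 234]] [[103, 10, 237], [103, 10, 237], [103, 10, 237], [103, 10, 237], [103, 10, 237], [103, 10, 237], [103, 10, 237], [103, 10, 237], [105, 11, 238], [103, 8, 233]] [21, 42, 169]
[ 274   59   58   59 2399] [ 463.7456 -140.1931] [71.0421 71.4565] 10.746143341064453
[273 120  57  55 803] [ 477.8044 -213.5346] [70.8515 69.6238] 10.727069854736328
[287 135  30  27 260] [ 474.0861 -211.5576] [46.4212 16.9003] 51.301551818847656
[ 272  180   54   49 1920] [ 492.2756 -289.5816] [70.8354 69.3974] 10.970441818237305
[271 232  51  42 893] [ 506.7381 -363.3349] [70.5773 69.0482] 10.220840454101562
```

```bash
python3 -c "
from h import *
go(.4635,-.1400,.35,100.8);go(.4635,-.1400,.216,100.8)"
```

```text
shift [90.7 62.3 70.5] turn 0.04 | at [ 0.4194 -0.241   0.4203] h 100.84 zax [-0.0004  0.002  -1.    ] F [ 0.4794 -0.4137 -0.2135] gap 1.0013435087822244 t 1.45
shift [ 90.5  62.3 204.5] turn 0.04 | at [ 0.4194 -0.241   0.4203] h 100.84 zax [-0.0004  0.002  -1.    ] F [ 0.4794 -0.4137 -0.2135] gap 1.0013435087822244 t 1.45
```

{"op": "servo_tool", "data": {
  "rows": [
    [[40, 28, 0], 0, 1],
    [[80, 55, 20], 0, 1],
    [[91, 62, 60], 0, 1],
    [[91, 62, 70], 0, 1],
    [[91, 62, 70], 0, 1]
  ]
}}

```text
t: 1.95
tcp_pos: [0.4625, -0.1405, 0.3491]
tool_rot: [0.638, 0.77, 0.0, -0.003]
force: [-0.1, 0.1, 0.1]
finger_gap: 1.002
```

Run:
```python
from h import *
go(.4635,-.1400,.216,100.8)
```

```text
shift [ -0.3   1.5 133.1] turn -0.04 | at [ 0.4625 -0.1405  0.3491] h 100.76 zax [-0.0044  0.0037 -1.    ] F [-0.0739  0.1116  0.1038] gap 1.0024214295929545 t 1.95
```

{"op": "servo_tool", "data": {
  "rows": [
    [[0, 1, 40], 0, 1],
    [[0, 1, 80], 0, 1],
    [[0, 1, 115], 0, 1],
    [[0, 1, 133], 0, 1],
    [[0, 1, 133], 0, 0.3],
    [[0, 1, 133], 0, -0.5],
    [[0, 1, 133], 0, -0.5],
    [[0, 1, 133], 0, -0.5]
  ],
  "force": 30
}}

```text
t: 2.75
tcp_pos: [0.4634, -0.1405, 0.2178]
tool_rot: [0.638, 0.77, 0.0, -0.001]
force: [-1.2, 0.6, 7.8]
finger_gap: 0.362
```

Run:
```python
from h import *
go(.4635,-.1400,.216,100.8)
```

```text
shift [0.5 0.2 1.8] turn -0.06 | at [ 0.4634 -0.1405  0.2178] h 100.74 zax [-0.0015  0.0019 -1.    ] F [-1.2211  0.5637  7.7811] gap 0.3616062515039274 t 2.75
```

Run:
```python
from h import *
go(.4635,-.1400,.216,100.8)
p=snapshot("side"); q=snapshot("wrist")
a=cv2.resize(p["image"][130:260,220:400],None,fx=4,fy=4,interpolation=cv2.INTER_CUBIC)
save("g1",a)
```

```text
shift [0.5 0.2 1.8] turn -0.06 | at [ 0.4634 -0.1405  0.2178] h 100.74 zax [-0.0015  0.0019 -1.    ] F [-1.2211  0.5637  7.7811] gap 0.3616062515039274 t 2.75
```

View pics/g1.png

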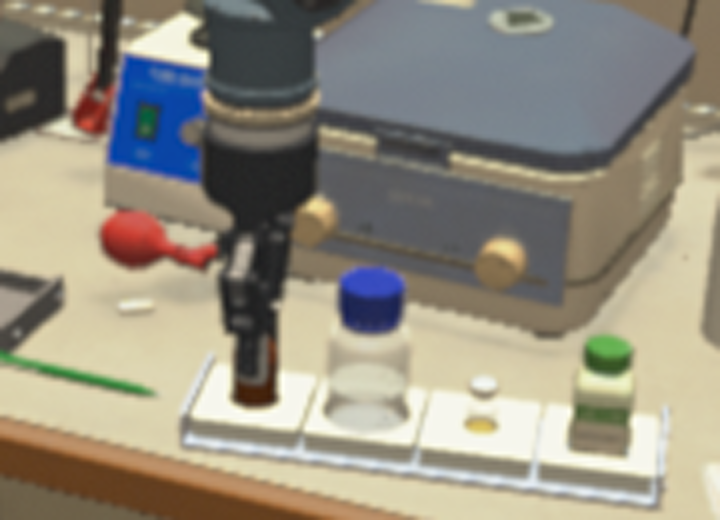

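The side crop shows the fingers closed round the dropper's body at about (255,370), clear of the nest. Lift and carry it.

Run:
```python
from h import *
go(.4635,-.1400,.35,100.8)
go(.518,.1026,.35,90.2)
```

```text
shift [   0.6   -0.  -132.2] turn -0.03 | at [ 0.4634 -0.1403  0.2178] h 100.77 zax [-0.0013  0.0016 -1.    ] F [-0.5611 -1.1424  5.1645] gap 0.3590780988603419 t 2.85
shift [ 228.7   98.9 -131.9] turn 10.57 | at [ 0.4634 -0.1403  0.2178] h 100.77 zax [-0.0013  0.0016 -1.    ] F [-0.5611 -1.1424  5.1645] gap 0.3590780988603419 t 2.85
```

{"op": "servo_tool", "data": {
  "rows": [
    [[0, 0, -10], 0, -0.5],
    [[0, 0, -30], 0, -0.5],
    [[0, 0, -60], 0, -0.5],
    [[0, 0, -100], 0, -0.5],
    [[0, 0, -130], 0, -0.5],
    [[0, 0, -132], 0, -0.5]
  ]
}}

```text
t: 3.45
tcp_pos: [0.4645, -0.1408, 0.3547]
tool_rot: [0.637, 0.771, 0.001, 0.004]
force: [0.1, -0.5, -0.5]
finger_gap: 0.359
```

Run:
```python
from h import *
go(.518,.1026,.35,90.2)
```

```text
shift [229.1  98.1   4.2] turn 10.6 | at [ 0.4645 -0.1408  0.3547] h 100.8 zax [ 0.0077 -0.0036 -1.    ] F [ 0.0515 -0.4551 -0.5033] gap 0.3590448105591236 t 3.45
```

{"op": "servo_tool", "data": {
  "rows": [
    [[30, 13, 2], 2, -0.5],
    [[65, 28, 2], 4, -0.5],
    [[105, 45, 4], 6, -0.5],
    [[145, 62, 4], 8, -0.5],
    [[185, 80, 4], 10, -0.5],
    [[215, 92, 4], 10.6, -0.5],
    [[229, 98, 4], 10.6, -0.5],
    [[229, 98, 4], 10.6, -0.5]
  ]
}}

```text
t: 4.25
tcp_pos: [0.5176, 0.1041, 0.35]
tool_rot: [0.705, 0.71, 0.001, 0.004]
force: [-0.1, -0.6, -1.0]
finger_gap: 0.357
```

Run:
```python
from h import *
p=snapshot("wrist"); np.save("w2.npy",p,allow_pickle=True); save("w2",p["image"])
go(.518,.1026,.35,90.2)
```

```text
shift [-0.2  0.5 -0. ] turn 0.12 | at [0.5175 0.1028 0.35  ] h 90.32 zax [ 0.0068 -0.0042 -1.    ] F [ 0.2632  1.0533 -0.8717] gap 0.3636569681311565 t 4.3
```

View pics/w2.png

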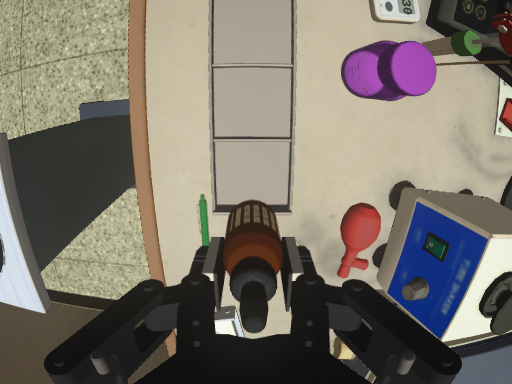

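The wrist view shows the dropper upright in the jaws. The new rack lies at columns 211–294, with its near end at row 212 and its dividers at rows 139 and 66. The purple look-alike is at (395,70). I'll locate the rack from these edges.

Run:
```python
from h import *
s=np.load("w2.npy",allow_pickle=True).item()
g=cv2.cvtColor(s["image"],cv2.COLOR_BGR2GRAY).astype(int)
print("col250",g[55:75,240].tolist(),g[130:148,240].tolist(),g[195:220,240].tolist())
for v in(30,100,175): print(v,g[v,203:226].tolist(),g[v,280:302].tolist())
```

```text
col250 [164, 165, 166, 165, 166, 166, 166, 166, 113, 173, 165, 87, 122, 165, 165, 166, 166, 167, 166, 166] [170, 169, 169, 169, 169, 169, 117, 63, 53, 158, 175, 142, 170, 170, 170, 170, 170, 170] [171, 171, 171, 171, 171, 171, 170, 133, 68, 41, 40, 41, 67, 87, 95, 97, 97, 86, 78, 78, 79, 69, 63, 63, 54]
30 [186, 185, 186, 186, 186, 151, 145, 156, 105, 54, 106, 163, 163, 163, 163, 163, 163, 163, 163, 163, 163, 164, 163] [161, 162, 162, 162, 162, 162, 162, 162, 161, 163, 162, 115, 56, 79, 155, 148, 143, 186, 186, 186, 186, 185]
100 [194, 194, 194, 194, 195, 185, 153, 156, 134, 67, 89, 147, 169, 169, 169, 169, 168, 169, 169, 169, 168, 169, 169] [168, 167, 167, 167, 167, 168, 168, 168, 168, 168, 137, 72, 73, 138, 158, 140, 183, 194, 194, 194, 194, 194]
175 [196, 196, 197, 197, 197, 198, 197, 197, 170, 163, 139, 82, 81, 159, 171, 171, 171, 171, 171, 171, 171, 171, 170] [170, 171, 170, 170, 170, 170, 169, 164, 126, 58, 91, 157, 154, 157, 191, 191, 191, 191, 191, 192, 191, 192]
```

Run:
```python
from h import *
s=np.load("w2.npy",allow_pickle=True).item()
print("div",onplane(s,[(240,64.8),(240,139.5)],.022)[:,:2])
print("end",onplane(s,[(240,208),(240,211)],.028)[:,:2])
print("L",onplane(s,[(207.8,30),(208.5,100),(211,175)],.022)[:,:2],"R",onplane(s,[(296.7,30),(296.2,100),(294,175)],.022)[:,:2])
a=np.load("scene.npy",allow_pickle=True).item(); W=cloud(a); w=W[(W[...,0]>.45)&(W[...,0]<.59)&(W[...,1]>.2)&(W[...,1]<.4)&(W[...,2]>.018)&(W[...,2]<.032)]
print(w.max(0),w.min(0))
```

```text
div [[0.508  0.2143]
 [0.5081 0.1393]]
end [[0.5079 0.0675]
 [0.5079 0.0641]]
L [[0.4763 0.2507]
 [0.477  0.1795]
 [0.4776 0.102 ]] R [[0.5632 0.2513]
 [0.5637 0.1801]
 [0.5643 0.1024]]
[0.5634 0.3719 0.0295] [0.4744 0.2007 0.018 ]
```

Run:
```python
from h import *
go(.5202,.1015,.2185,90.4)
```

```text
shift [ -0.8   1.8 131.5] turn -0.08 | at [0.5175 0.1028 0.35  ] h 90.32 zax [ 0.0068 -0.0042 -1.    ] F [ 0.2632  1.0533 -0.8717] gap 0.3636569681311565 t 4.3
```

{"op": "servo_tool", "data": {
  "rows": [
    [[-1, 2, 30], 0, -0.5],
    [[-1, 2, 65], 0, -0.5],
    [[-1, 2, 100], 0, -0.5],
    [[-1, 2, 120], 0, -0.5],
    [[-1, 2, 127], 0, -0.5],
    [[-1, 2, 131], 0, -0.5],
    [[-1, 2, 131], 0, -0.5]
  ]
}}

```text
t: 5.0
tcp_pos: [0.5207, 0.1005, 0.2193]
tool_rot: [0.705, 0.709, 0.001, 0.004]
force: [-0.8, -0.0, -0.8]
finger_gap: 0.357
```

Run:
```python
from h import *
go(.5202,.1015,.2185,90.4)
```

```text
shift [ 1.  -0.5  0.8] turn -0.13 | at [0.5207 0.1005 0.2193] h 90.27 zax [ 0.0074 -0.0044 -1.    ] F [-0.8489 -0.0259 -0.7538] gap 0.35718368428314545 t 5.0
```

{"op": "servo_tool", "data": {
  "rows": [
    [[1, 0, 1.5], 0, -0.5],
    [[1, 0, 2], 0, -0.5],
    [[1, 0, 2], 0, -0.5]
  ]
}}

```text
t: 5.3
tcp_pos: [0.5209, 0.1015, 0.2181]
tool_rot: [0.705, 0.709, 0.002, 0.005]
force: [-0.0, -0.1, -0.6]
finger_gap: 0.36
```

{"op": "servo_tool", "data": {
  "rows": [
    [[0, 0, 1], 0, -0.5],
    [[0, 0, 2], 0, -0.5],
    [[0, 0, 2], 0, -0.5]
  ]
}}

```text
t: 5.6
tcp_pos: [0.5209, 0.1015, 0.2177]
tool_rot: [0.705, 0.709, 0.002, 0.005]
force: [-2.2, -1.9, 11.3]
finger_gap: 0.36
```

Contact with the floor; release gently.

{"op": "servo_tool", "data": {
  "rows": [
    [[0, 0, -0.5], 0, -0.2],
    [[0, 0, -0.5], 0, -0.1],
    [[0, 0, -0.5], 0, 0.2],
    [[0, 0, -0.5], 0, 0.5],
    [[0, 0, -5], 0, 0.8],
    [[0, 0, -40], 0, 1],
    [[0, 0, -85], 0, 1],
    [[0, 0, -130], 0, 1]
  ]
}}

```text
t: 6.4
tcp_pos: [0.5193, 0.1021, 0.3487]
tool_rot: [0.705, 0.709, 0.001, 0.004]
force: [1.8, 0.5, -1.0]
finger_gap: 1.001
```

Run:
```python
from h import *
go(.4780,-.2143,.40,100.8)
p=snapshot("scene"); np.save("s2.npy",p,allow_pickle=True)
W=cloud(p); hsv=cv2.cvtColor(p["image"],cv2.COLOR_BGR2HSV)
x,y,h=W[...,0],W[...,1],W[...,2]
m=(x>.47)&(x<.57)&(y>.06)&(y<.14)&(h>.035)&(h<.12)
P=W[m]; print(m.sum(),P.min(0),P.max(0),[P[abs(P[:,2]-z)<.01].mean(0) for z in(.05,.09)])
```

```text
shift [-316.4  -42.6  -50.1] turn -10.49 | at [0.5193 0.1021 0.3487] h 90.31 zax [ 0.0077 -0.0048 -1.    ] F [ 1.7727  0.5394 -0.9743] gap 1.000961109673338 t 6.4
194 [0.5061 0.0894 0.0351] [0.5354 0.1184 0.1054] [array([0.5158, 0.1105, 0.0508]), array([0.5206, 0.1054, 0.0876])]
```

{"op": "servo_tool", "data": {
  "rows": [
    [[-40, -6, -20], -2, 1],
    [[-85, -12, -40], -4, 1],
    [[-135, -19, -50], -6, 1],
    [[-185, -25, -50], -8, 1],
    [[-235, -32, -50], -10, 1],
    [[-280, -38, -50], -10.5, 1],
    [[-316, -43, -50], -10.5, 1],
    [[-316, -43, -50], -10.5, 1]
  ]
}}

```text
t: 7.25
tcp_pos: [0.4789, -0.2181, 0.4068]
tool_rot: [0.639, 0.769, 0.005, 0.012]
force: [0.8, -0.8, 0.1]
finger_gap: 1.003
```

Run:
```python
from h import *
go(.4778,-.2143,.252,100.8)
```

```text
shift [  5.8  -3.9 154.7] turn -0.29 | at [ 0.4789 -0.2181  0.4068] h 100.51 zax [ 0.024  -0.0078 -0.9997] F [ 0.8393 -0.846   0.0737] gap 1.0033677375536576 t 7.25
```

{"op": "servo_tool", "data": {
  "rows": [
    [[6, -2, 30], -0.3, 1],
    [[6, -3, 70], -0.3, 1],
    [[6, -4, 90], -0.3, 1],
    [[6, -4, 90], -0.3, 1]
  ]
}}

```text
t: 7.65
tcp_pos: [0.475, -0.2121, 0.3139]
tool_rot: [0.637, 0.771, 0.005, 0.008]
force: [0.2, 0.1, 0.0]
finger_gap: 0.995
```

Run:
```python
from h import *
go(.4778,-.2143,.252,100.8)
```

```text
shift [-2.3  1.3 61.9] turn 0.04 | at [ 0.475  -0.2121  0.3139] h 100.84 zax [ 0.0178 -0.0029 -0.9998] F [0.211  0.051  0.0099] gap 0.9950060327039781 t 7.65
```

{"op": "servo_tool", "data": {
  "rows": [
    [[-2, 1, 25], 0, 1],
    [[-2, 1, 50], 0, 1],
    [[-2, 1, 60], 0, 1],
    [[-2, 1, 62], 0, 0.6],
    [[-2, 1, 62], 0, 0.2],
    [[-2, 1, 62], 0, -0.4],
    [[-2, 1, 62], 0, -0.4],
    [[-2, 1, 62], 0, -0.4]
  ],
  "force": 50
}}

```text
t: 8.45
tcp_pos: [0.4777, -0.2143, 0.2532]
tool_rot: [0.637, 0.771, 0.005, 0.009]
force: [-1.6, 0.5, 7.1]
finger_gap: 0.487
```

Run:
```python
from h import *
go(.4778,-.2143,.252,100.8)
p=snapshot("side"); 
save("g2",cv2.resize(p["image"][120:260,230:410],None,fx=4,fy=4,interpolation=cv2.INTER_CUBIC))
```

```text
shift [0.  0.1 1.3] turn 0.03 | at [ 0.4777 -0.2143  0.2532] h 100.83 zax [ 0.0196 -0.0044 -0.9998] F [-1.6046  0.4508  7.0936] gap 0.4874285186237111 t 8.45
```

View pics/g2.png

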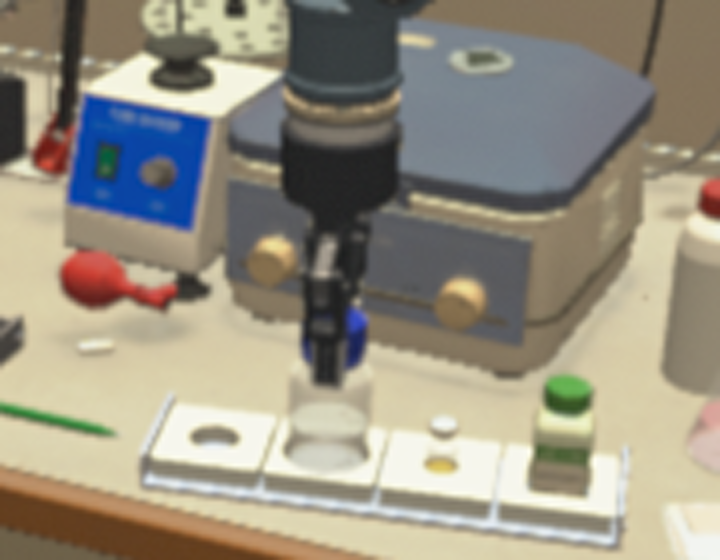

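The side crop shows the jaws on the blue cap at (335,340), with the bottle upright. Lift it.

{"op": "servo_tool", "data": {
  "rows": [
    [[0, 0, -6], 0, -0.4],
    [[0, 0, -25], 0, -0.4],
    [[0, 0, -55], 0, -0.4],
    [[0, 0, -90], 0, -0.4],
    [[0, 0, -115], 0, -0.4],
    [[0, 0, -126], 0, -0.4],
    [[0, 0, -130], 0, -0.4],
    [[0, 0, -130], 0, -0.4]
  ]
}}

```text
t: 9.3
tcp_pos: [0.4749, -0.2136, 0.3829]
tool_rot: [0.637, 0.771, 0.005, 0.009]
force: [-0.4, 0.3, -2.7]
finger_gap: 0.486
```

Run:
```python
from h import *
go(.5197,.1775,.383,90.4)
```

```text
shift [375.7 117.5  -0.8] turn 10.43 | at [ 0.4749 -0.2136  0.3829] h 100.83 zax [ 0.0191 -0.0039 -0.9998] F [-0.3766  0.3476 -2.7145] gap 0.48633036977475286 t 9.3
```

{"op": "servo_tool", "data": {
  "rows": [
    [[15, 5, 0], 1, -0.4],
    [[45, 14, 0], 2, -0.4],
    [[85, 27, 0], 3, -0.4],
    [[125, 39, 0], 4, -0.4],
    [[160, 50, 0], 5, -0.4],
    [[185, 58, 0], 5, -0.4],
    [[195, 61, 0], 5, -0.4],
    [[195, 61, 0], 5, -0.4]
  ]
}}

```text
t: 10.1
tcp_pos: [0.4978, -0.0095, 0.3812]
tool_rot: [0.669, 0.743, 0.004, 0.007]
force: [0.4, 0.6, -2.1]
finger_gap: 0.487
```

Run:
```python
from h import *
go(.5197,.1775,.383,90.4)
```

```text
shift [183.7  41.3  -2. ] turn 5.58 | at [ 0.4978 -0.0095  0.3812] h 95.98 zax [ 0.0161 -0.0033 -0.9999] F [ 0.3985  0.633  -2.1161] gap 0.4868757081920283 t 10.1
```

{"op": "servo_tool", "data": {
  "rows": [
    [[15, 4, -2], 1, -0.4],
    [[45, 10, -2], 2, -0.4],
    [[85, 19, -2], 3, -0.4],
    [[125, 28, -2], 4, -0.4],
    [[155, 35, -2], 5.5, -0.4],
    [[175, 39, -2], 5.6, -0.4],
    [[184, 41, -2], 5.6, -0.4],
    [[184, 41, -2], 5.6, -0.4]
  ]
}}

```text
t: 10.9
tcp_pos: [0.5197, 0.1775, 0.3823]
tool_rot: [0.705, 0.71, 0.004, 0.007]
force: [-0.9, 0.1, -2.3]
finger_gap: 0.488
```

Run:
```python
from h import *
go(.5197,.1775,.2540,90.4)
```

```text
shift [  0.5  -1.9 128.3] turn 0.01 | at [0.5197 0.1775 0.3823] h 90.41 zax [ 0.0153 -0.004  -0.9999] F [-0.8595  0.0552 -2.3398] gap 0.4882297198542635 t 10.9
```

{"op": "servo_tool", "data": {
  "rows": [
    [[0.5, -2, 25], 0, -0.4],
    [[0.5, -2, 60], 0, -0.4],
    [[0.5, -2, 95], 0, -0.4],
    [[0.5, -2, 115], 0, -0.4],
    [[0.5, -2, 124], 0, -0.4],
    [[0.5, -2, 127], 0, -0.4],
    [[0.5, -2, 129], 0, -0.4],
    [[0.5, -2, 129.5], 0, -0.4]
  ]
}}

```text
t: 11.7
tcp_pos: [0.5202, 0.1772, 0.2537]
tool_rot: [0.705, 0.71, 0.005, 0.008]
force: [-0.6, 0.1, -2.1]
finger_gap: 0.485
```

{"op": "servo_tool", "data": {
  "rows": [
    [[0, 0, 1], 0, -0.4],
    [[0, 0, 2], 0, -0.4],
    [[0, 0, 2], 0, -0.4]
  ]
}}

```text
t: 12.0
tcp_pos: [0.5207, 0.1774, 0.2533]
tool_rot: [0.704, 0.71, 0.006, 0.008]
force: [-1.2, 0.2, 4.4]
finger_gap: 0.486
```

{"op": "servo_tool", "data": {
  "rows": [
    [[0, 0, 0], 0, 0.0],
    [[0, 0, 0], 0, 0.2],
    [[0, 0, 0], 0, 0.5],
    [[0, 0, -3], 0, 0.8],
    [[0, 0, -30], 0, 1],
    [[0, 0, -75], 0, 1],
    [[0, 0, -110], 0, 1],
    [[0, 0, -120], 0, 1]
  ]
}}

```text
t: 12.8
tcp_pos: [0.5192, 0.1781, 0.3774]
tool_rot: [0.704, 0.71, 0.009, 0.011]
force: [0.5, 0.6, 0.6]
finger_gap: 0.999
```

Run:
```python
from h import *
go(.4923,-.2890,.39,100.8)
p=snapshot("scene"); W=cloud(p); hsv=cv2.cvtColor(p["image"],cv2.COLOR_BGR2HSV)
x,y,h=W[...,0],W[...,1],W[...,2]
m=(cv2.inRange(hsv,(105,120,40),(130,255,255))>0)&(x>.45)&(x<.6)&(y>.1)&(y<.26)&(h>.07)&(h<.13)
P=W[m]; print(m.sum(),P.min(0),P.max(0))
```

```text
shift [-466.9  -30.   -12.3] turn -10.38 | at [0.5192 0.1781 0.3774] h 90.42 zax [ 0.0282 -0.0024 -0.9996] F [0.5345 0.5923 0.5728] gap 0.9994432686806449 t 12.8
218 [0.4998 0.1603 0.0948] [0.5434 0.201  0.121 ]
```

```bash
cat >> h.py <<'E'
def gg(x,y,z,th,L=.155):
    "as go, with x,y of the grasp point"
    M=R.from_quat(sense()["tool_rot"]).as_matrix(); go(x-L*M[0,2],y-L*M[1,2],z,th)
E
python3 -c "
from h import *
gg(.4923,-.2890,.36,100.8)"
```

```text
shift [-466.4  -35.    17.4] turn -10.37 | at [0.519  0.1781 0.3771] h 90.43 zax [ 0.0278 -0.0025 -0.9996] F [ 0.6925 -0.0452  0.8236] gap 1.0015022516968517 t 12.85
```

{"op": "servo_tool", "data": {
  "rows": [
    [[-40, -2, 0], -1, 1],
    [[-85, -4, 0], -2, 1],
    [[-130, -6, 0], -3, 1],
    [[-175, -9, 0], -4, 1],
    [[-220, -12, 0], -5, 1],
    [[-245, -15, 0], -5, 1],
    [[-255, -16, 0], -5, 1],
    [[-255, -16, 0], -5, 1]
  ]
}}

```text
t: 13.65
tcp_pos: [0.5047, -0.0779, 0.3763]
tool_rot: [0.674, 0.739, 0.008, 0.01]
force: [-0.3, 0.2, 0.5]
finger_gap: 1.001
```

Run:
```python
from h import *
gg(.4923,-.2890,.36,100.8)
```

```text
shift [-208.4  -36.1   16.2] turn -5.52 | at [ 0.5047 -0.0779  0.3763] h 95.28 zax [ 0.0257 -0.0015 -0.9997] F [-0.2511  0.1817  0.5091] gap 1.0014168781864974 t 13.65
```

{"op": "servo_tool", "data": {
  "rows": [
    [[-40, -7, 3], -1, 1],
    [[-85, -15, 6], -3, 1],
    [[-130, -23, 10], -4, 1],
    [[-170, -30, 13], -5, 1],
    [[-195, -34, 16], -5.5, 1],
    [[-207, -36, 16], -5.5, 1],
    [[-208, -36, 16], -5.5, 1],
    [[-208, -36, 16], -5.5, 1]
  ]
}}

```text
t: 14.45
tcp_pos: [0.4886, -0.2866, 0.36]
tool_rot: [0.637, 0.771, 0.008, 0.01]
force: [-0.8, 0.5, -0.0]
finger_gap: 1.001
```

Run:
```python
from h import *
gg(.4923,-.2890,.22,100.8)
p=snapshot("wrist"); np.save("w3.npy",p,allow_pickle=True); save("w3",p["image"])
```

```text
shift [ -1.7  -4.1 139.9] turn 0.04 | at [ 0.4886 -0.2866  0.36  ] h 100.84 zax [ 0.025   0.0001 -0.9997] F [-0.769   0.5427 -0.011 ] gap 1.0007697036833363 t 14.45
```

View pics/w3.png

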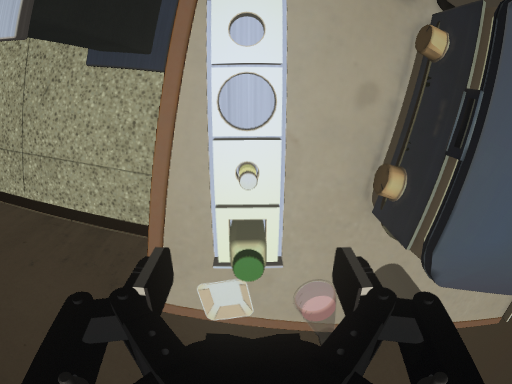

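The wrist view shows the vial cap at (248,180), the green cap at (249,265), and the two emptied nests. I'll measure the vial cap.

Run:
```python
from h import *
s=np.load("w3.npy",allow_pickle=True).item()
g=s["image"][170:192,236:262]; print(cv2.cvtColor(g,cv2.COLOR_BGR2HSV)[::3,:,2].tolist())
print("vial",onplane(s,[(248.5,181)],.054))
blobs(s,(45,100,40),(80,255,255),.092,(220,240,280,290),"green")
hsv=cv2.cvtColor(s["image"],cv2.COLOR_BGR2HSV); m=cv2.inRange(hsv,(0,0,225),(180,25,255)); k=np.zeros_like(m);k[0:270,205:290]=m[0:270,205:290]
k=cv2.morphologyEx(k,cv2.MORPH_OPEN,np.ones((3,3)))
n,l,st,ce=cv2.connectedComponentsWithStats(k)
for j in range(1,n):
    if st[j,4]>300:
        P=onplane(s,np.argwhere(l==j)[:,::-1],.022)[:,:2].astype(np.float32)*1000; e=cv2.minAreaRect(P); print(st[j],np.array(e[0]),np.array(e[1]),e[2])
```

```text
[[159, 191, 152, 144, 186, 196, 204, 204, 205, 204, 171, 173, 175, 189, 187, 204, 204, 203, 200, 182, 151, 193, 154, 215, 229, 229], [90, 160, 163, 201, 204, 174, 113, 96, 132, 148, 159, 168, 169, 166, 155, 140, 127, 104, 138, 203, 186, 102, 131, 210, 229, 228], [174, 91, 142, 158, 125, 157, 197, 213, 214, 214, 214, 215, 215, 215, 214, 215, 215, 215, 197, 145, 88, 146, 180, 226, 229, 229], [222, 193, 156, 118, 177, 216, 215, 215, 215, 214, 215, 214, 214, 215, 215, 214, 214, 213, 213, 212, 189, 138, 226, 229, 229, 229], [229, 229, 226, 162, 209, 211, 212, 212, 212, 213, 213, 213, 212, 214, 212, 211, 212, 212, 212, 209, 181, 193, 229, 229, 229, 229], [229, 229, 229, 228, 180, 207, 211, 211, 211, 211, 212, 212, 211, 211, 211, 210, 210, 211, 209, 187, 189, 229, 229, 229, 229, 229], [229, 229, 229, 229, 229, 229, 209, 207, 193, 208, 214, 211, 211, 210, 214, 209, 201, 214, 212, 229, 229, 229, 229, 229, 229, 229], [229, 229, 229, 229, 229, 229, 229, 229, 229, 229, 229, 229, 229, 229, 229, 229, 229, 229, 229, 229, 229, 229, 228, 229, 229, 229]]
vial [[ 0.4934 -0.2879  0.054 ]]
green px [248.3077 267.7821] circ [ 506.375  -361.3362] 14.877902030944824 rect [ 506.2501 -361.3467] [28.1813 28.4381] 69.42430114746094
[ 211    9   71   54 2381] [ 464.5944 -146.6248] [70.5219 56.9642] 10.755582809448242
[ 211   67   71   69 1903] [ 477.6514 -214.1102] [71.4287 70.8313] 10.775480270385742
[ 213  140   68   64 3576] [ 492.2695 -288.5944] [70.7615 70.5339] 10.905000686645508
[ 216  209   63   45 1326] [ 505.4233 -358.3224] [70.5405 57.5091] 10.305266380310059
```

{"op": "servo_tool", "data": {
  "rows": [
    [[-1, -4, 30], 0, 1],
    [[-1, -4, 70], 0, 1],
    [[-1, -4, 110], 0, 1],
    [[-1, -4, 130], 0, 1],
    [[-1, -4, 140], 0, 0.6],
    [[-1, -4, 140], 0, 0.3],
    [[-1, -4, 140], 0, 0.3]
  ]
}}

```text
t: 15.2
tcp_pos: [0.4889, -0.2877, 0.221]
tool_rot: [0.636, 0.771, 0.008, 0.01]
force: [-0.5, 0.4, -0.4]
finger_gap: 0.647
```

Run:
```python
from h import *
gg(.4927,-.2885,.20,100.8)
```

```text
shift [-0.4 -1.  21. ] turn 0.13 | at [ 0.4889 -0.2877  0.221 ] h 100.93 zax [ 0.0262 -0.0009 -0.9997] F [-0.5177  0.3687 -0.421 ] gap 0.6469314701132709 t 15.2
```

{"op": "servo_tool", "data": {
  "rows": [
    [[0, -1, 10], 0, 0.3],
    [[0, -1, 20], 0, 0.1],
    [[0, -1, 21], 0, -0.2],
    [[0, -1, 21], 0, -0.4],
    [[0, -1, 21], 0, -0.7],
    [[0, -1, 21], 0, -0.7],
    [[0, -1, 21], 0, -0.7]
  ],
  "force": 25
}}

```text
t: 15.9
tcp_pos: [0.4886, -0.288, 0.2002]
tool_rot: [0.636, 0.771, 0.008, 0.011]
force: [0.8, 0.0, -1.0]
finger_gap: 0.227
```

Run:
```python
from h import *
gg(.4927,-.2885,.20,100.8)
```

```text
shift [-0.3 -0.   0.2] turn 0.13 | at [ 0.4886 -0.288   0.2002] h 100.93 zax [ 0.0266 -0.0013 -0.9996] F [ 0.7862  0.0378 -0.9732] gap 0.2273491209566159 t 15.9
```

{"op": "servo_tool", "data": {
  "rows": [
    [[0, 0, -5], 0, -0.7],
    [[0, 0, -20], 0, -0.7],
    [[0, 0, -50], 0, -0.7],
    [[0, 0, -90], 0, -0.7],
    [[0, 0, -120], 0, -0.7],
    [[0, 0, -132], 0, -0.7],
    [[0, 0, -135], 0, -0.7],
    [[0, 0, -135], 0, -0.7]
  ]
}}

```text
t: 16.7
tcp_pos: [0.4847, -0.2876, 0.3351]
tool_rot: [0.636, 0.771, 0.008, 0.01]
force: [-0.2, 0.8, -0.3]
finger_gap: 0.228
```

Run:
```python
from h import *
gg(.5193,.2535,.335,90.4)
p=snapshot("side"); save("g3",cv2.resize(p["image"][120:260,260:430],None,fx=4,fy=4,interpolation=cv2.INTER_CUBIC))
```

```text
shift [525.7 132.6   0.3] turn 10.53 | at [ 0.4847 -0.2876  0.3351] h 100.93 zax [ 0.0263 -0.001  -0.9997] F [-0.1683  0.7646 -0.3028] gap 0.22781784558692422 t 16.7
```

View pics/g3.png

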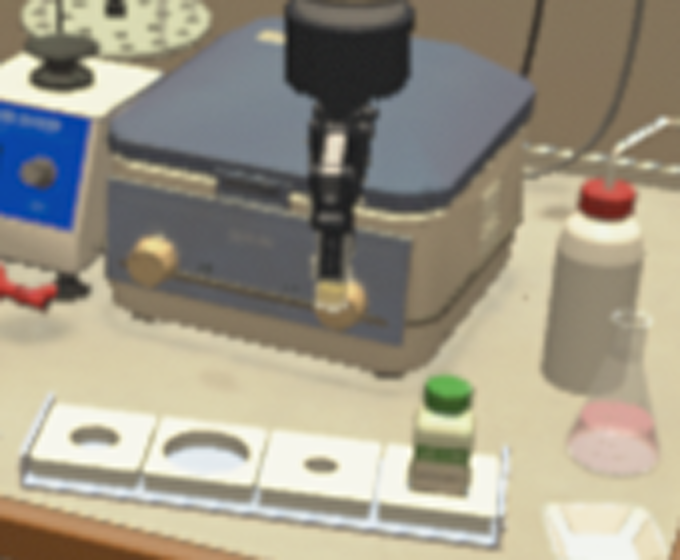

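The side crop shows the vial upright in the jaws at (335,290) and its nest empty. Carry it.

{"op": "servo_tool", "data": {
  "rows": [
    [[20, 5, 0], 1, -0.7],
    [[55, 14, 0], 2, -0.7],
    [[100, 25, 0], 3, -0.7],
    [[145, 37, 0], 4, -0.7],
    [[190, 48, 0], 5, -0.7],
    [[225, 57, 0], 5, -0.7],
    [[240, 61, 0], 5, -0.7],
    [[240, 61, 0], 5, -0.7]
  ]
}}

```text
t: 17.55
tcp_pos: [0.4982, -0.038, 0.3329]
tool_rot: [0.668, 0.744, 0.008, 0.007]
force: [0.1, 0.5, -0.7]
finger_gap: 0.227
```

Run:
```python
from h import *
gg(.5193,.2535,.335,90.4)
```

```text
shift [287.6  49.   -1.2] turn 5.74 | at [ 0.4982 -0.038   0.3329] h 96.14 zax [ 0.0206  0.0019 -0.9998] F [ 0.0994  0.5479 -0.6999] gap 0.22689091881307694 t 17.55
```

{"op": "servo_tool", "data": {
  "rows": [
    [[25, 4, -1], 1, -0.7],
    [[70, 12, -2], 2, -0.7],
    [[120, 20, -2], 3, -0.7],
    [[170, 29, -2], 4, -0.7],
    [[220, 38, -2], 5, -0.7],
    [[260, 44, -2], 5.7, -0.7],
    [[280, 48, -2], 5.7, -0.7],
    [[288, 49, -2], 5.7, -0.7]
  ]
}}

```text
t: 18.35
tcp_pos: [0.5164, 0.2547, 0.3346]
tool_rot: [0.704, 0.71, 0.007, 0.006]
force: [0.1, -0.6, 0.7]
finger_gap: 0.229
```

{"op": "servo_tool", "data": {
  "rows": [
    [[0, 0, 0], 0, -0.7]
  ]
}}

```text
t: 18.45
tcp_pos: [0.5167, 0.2544, 0.3336]
tool_rot: [0.703, 0.711, 0.007, 0.006]
force: [-0.3, 0.5, 0.4]
finger_gap: 0.23
```

Run:
```python
from h import *
gg(.5193,.2535,.201,90.4)
```

```text
shift [ -1.   -2.7 132.6] turn 0.19 | at [0.5167 0.2544 0.3336] h 90.59 zax [ 0.0182  0.0006 -0.9998] F [-0.3244  0.4675  0.3572] gap 0.23037725898420067 t 18.45
```

{"op": "servo_tool", "data": {
  "rows": [
    [[-1, -3, 25], 0, -0.7],
    [[-1, -3, 60], 0, -0.7],
    [[-1, -3, 95], 0, -0.7],
    [[-1, -3, 118], 0, -0.7],
    [[-1, -3, 127], 0, -0.7],
    [[-1, -3, 131], 0, -0.7],
    [[-1, -3, 132], 0, -0.7],
    [[-1, -3, 132], 0, -0.7]
  ]
}}

```text
t: 19.25
tcp_pos: [0.5167, 0.2532, 0.2026]
tool_rot: [0.704, 0.711, 0.007, 0.007]
force: [0.1, -0.3, 0.1]
finger_gap: 0.229
```

{"op": "servo_tool", "data": {
  "rows": [
    [[0, 0, 1], 0, -0.7],
    [[0, 0, 1.5], 0, -0.7],
    [[0, 0, 1.5], 0, -0.7]
  ]
}}

```text
t: 19.55
tcp_pos: [0.5169, 0.2533, 0.2017]
tool_rot: [0.703, 0.711, 0.008, 0.007]
force: [-0.0, 0.2, 0.4]
finger_gap: 0.232
```

{"op": "servo_tool", "data": {
  "rows": [
    [[0, 0, 1], 0, -0.7],
    [[0, 0, 2], 0, -0.7],
    [[0, 0, 2], 0, -0.7]
  ]
}}

```text
t: 19.85
tcp_pos: [0.5169, 0.2534, 0.1999]
tool_rot: [0.703, 0.711, 0.008, 0.007]
force: [-0.5, 0.9, 2.0]
finger_gap: 0.23
```

{"op": "servo_tool", "data": {
  "rows": [
    [[0, 0, 0], 0, -0.5],
    [[0, 0, 0], 0, -0.4],
    [[0, 0, 0], 0, -0.2],
    [[0, 0, 0], 0, 0.2],
    [[0, 0, -3], 0, 0.6],
    [[0, 0, -30], 0, 1],
    [[0, 0, -70], 0, 1],
    [[0, 0, -100], 0, 1]
  ]
}}

```text
t: 20.65
tcp_pos: [0.5149, 0.2533, 0.3016]
tool_rot: [0.703, 0.711, 0.009, 0.007]
force: [-0.0, 1.0, 0.2]
finger_gap: 1.001
```

{"op": "servo_tool", "data": {
  "rows": [
    [[0, 0, -35], 0, 1],
    [[0, 0, -50], 0, 1],
    [[0, 0, -50], 0, 1]
  ]
}}

```text
t: 20.95
tcp_pos: [0.5144, 0.2535, 0.3547]
tool_rot: [0.703, 0.711, 0.011, 0.009]
force: [-0.4, -0.1, -0.6]
finger_gap: 1.004
```

Run:
```python
from h import *
gg(.5064,-.3630,.35,100.8)
p=snapshot("scene"); W=cloud(p)
x,y,h=W[...,0],W[...,1],W[...,2]
m=(x>.49)&(x<.55)&(y>.22)&(y<.285)&(h>.03)&(h<.07)
P=W[m]; print(m.sum(),P.min(0),P.max(0)); T=P[P[:,2]>.045]; print(len(T),T.mean(0))
save("g4",cv2.resize(p["image"][150:310,130:300],None,fx=4,fy=3.6,interpolation=cv2.INTER_CUBIC))
```

```text
shift [-616.9  -18.9    2.1] turn -10.21 | at [0.5144 0.2535 0.3547] h 90.59 zax [ 0.0288  0.0035 -0.9996] F [-0.4268 -0.1209 -0.6106] gap 1.003542019869324 t 20.95
81 [0.5098 0.2458 0.0307] [0.5296 0.2642 0.0542]
40 [0.5188 0.2552 0.0515]
```

View pics/g4.png

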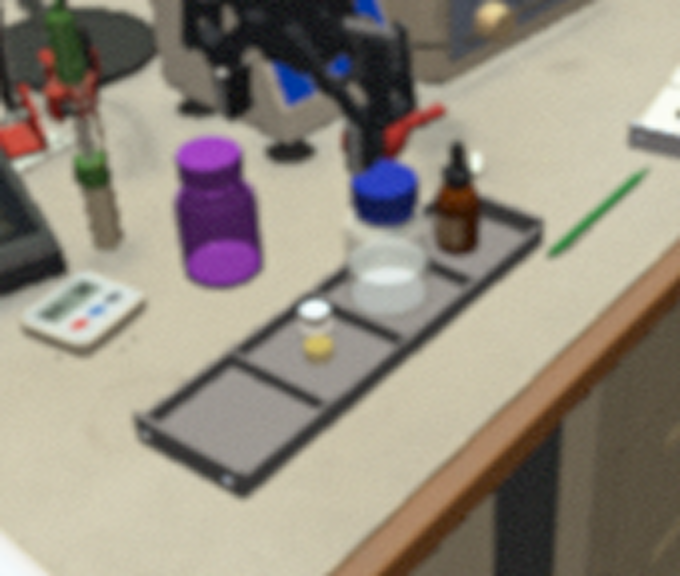

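The scene crop shows the dropper (458,205), big bottle (385,240) and vial (316,330) upright in their compartments. Now the square bottle.

{"op": "servo_tool", "data": {
  "rows": [
    [[-40, -1, 0], -1, 1],
    [[-90, -3, 0], -2, 1],
    [[-140, -4, 0], -3, 1],
    [[-190, -6, 0], -4, 1],
    [[-240, -7, 0], -5, 1],
    [[-280, -8, 0], -5, 1],
    [[-300, -9, 0], -5, 1],
    [[-300, -9, 0], -5, 1]
  ]
}}

```text
t: 21.8
tcp_pos: [0.5076, -0.0495, 0.3503]
tool_rot: [0.674, 0.739, 0.009, 0.007]
force: [-0.4, 0.4, 0.4]
finger_gap: 0.996
```

Run:
```python
from h import *
gg(.5064,-.3630,.35,100.8)
```

```text
shift [-312.2  -33.7   -0.7] turn -5.49 | at [ 0.5076 -0.0495  0.3503] h 95.31 zax [ 0.0224  0.0028 -0.9997] F [-0.4253  0.3662  0.4157] gap 0.9960192820259068 t 21.8
```

{"op": "servo_tool", "data": {
  "rows": [
    [[-40, -4, 0], -1, 1],
    [[-90, -10, 0], -2, 1],
    [[-140, -15, 0], -3, 1],
    [[-190, -20, 0], -4, 1],
    [[-240, -26, 0], -5, 1],
    [[-285, -31, 0], -5.5, 1],
    [[-308, -33, 0], -5.5, 1],
    [[-312, -34, 0], -5.5, 1]
  ]
}}

```text
t: 22.6
tcp_pos: [0.5027, -0.3652, 0.3477]
tool_rot: [0.638, 0.77, 0.008, 0.007]
force: [-0.4, 0.6, 0.0]
finger_gap: 1.0
```

{"op": "servo_tool", "data": {
  "rows": [
    [[0, 0, 0], 0, 1]
  ]
}}

```text
t: 22.7
tcp_pos: [0.5027, -0.3641, 0.3464]
tool_rot: [0.638, 0.77, 0.009, 0.006]
force: [0.1, -0.2, -0.6]
finger_gap: 1.0
```

Run:
```python
from h import *
gg(.5064,-.3630,.205,100.8)
```

```text
shift [ -0.3  -2.3 141.4] turn -0.13 | at [ 0.5027 -0.3641  0.3464] h 100.67 zax [ 0.0199  0.0062 -0.9998] F [ 0.0516 -0.2379 -0.5995] gap 0.999810986111197 t 22.7
```

{"op": "servo_tool", "data": {
  "rows": [
    [[0, -2, 30], 0, 1],
    [[0, -2, 70], 0, 1],
    [[0, -2, 110], 0, 1],
    [[0, -2, 133], 0, 1],
    [[0, -2, 141], 0, 0.7],
    [[0, -2, 141], 0, 0.4],
    [[0, -2, 141], 0, 0.2]
  ]
}}

```text
t: 23.4
tcp_pos: [0.5042, -0.363, 0.2065]
tool_rot: [0.638, 0.77, 0.009, 0.006]
force: [0.6, -1.1, 1.2]
finger_gap: 0.602
```

{"op": "servo_tool", "data": {
  "rows": [
    [[0, 0, 0], 0, -0.1],
    [[0, 0, 0], 0, -0.4],
    [[0, 0, 0], 0, -0.4],
    [[0, 0, 0], 0, -0.4]
  ],
  "force": 35
}}

```text
t: 23.8
tcp_pos: [0.5042, -0.3632, 0.2083]
tool_rot: [0.638, 0.77, 0.009, 0.007]
force: [-2.1, 1.2, 6.3]
finger_gap: 0.44
```

Run:
```python
from h import *
gg(.5064,-.3630,.205,100.8)
```

```text
shift [-0.2 -1.4  3.2] turn -0.07 | at [ 0.5042 -0.3632  0.2083] h 100.73 zax [ 0.0222  0.0041 -0.9997] F [-2.0879  1.1878  6.3005] gap 0.4396164333467753 t 23.8
```

{"op": "servo_tool", "data": {
  "rows": [
    [[0, 0, -5], 0, -0.4],
    [[0, 0, -20], 0, -0.4],
    [[0, 0, -50], 0, -0.4],
    [[0, 0, -90], 0, -0.4],
    [[0, 0, -120], 0, -0.4],
    [[0, 0, -132], 0, -0.4],
    [[0, 0, -135], 0, -0.4],
    [[0, 0, -135], 0, -0.4]
  ]
}}

```text
t: 24.6
tcp_pos: [0.501, -0.3635, 0.343]
tool_rot: [0.638, 0.77, 0.009, 0.007]
force: [-0.6, 0.6, -1.5]
finger_gap: 0.436
```

Run:
```python
from h import *
gg(.5188,.3295,.343,90.4)
```

```text
shift [677.5 142.9   3.5] turn 10.32 | at [ 0.501  -0.3635  0.343 ] h 100.72 zax [ 0.0218  0.0046 -0.9998] F [-0.5848  0.6332 -1.4816] gap 0.4360162050697971 t 24.6
```

{"op": "servo_tool", "data": {
  "rows": [
    [[20, 4, 0], 1, -0.4],
    [[55, 12, 0], 2, -0.4],
    [[100, 21, 0], 3, -0.4],
    [[145, 31, 0], 4, -0.4],
    [[190, 40, 0], 5, -0.4],
    [[225, 48, 0], 5, -0.4],
    [[240, 51, 0], 5, -0.4],
    [[240, 51, 0], 5, -0.4]
  ]
}}

```text
t: 25.4
tcp_pos: [0.5059, -0.1162, 0.3428]
tool_rot: [0.67, 0.743, 0.008, 0.005]
force: [0.4, -0.2, -1.3]
finger_gap: 0.44
```

Run:
```python
from h import *
gg(.5188,.3295,.343,90.4)
```

```text
shift [441.3  55.9   2.8] turn 5.52 | at [ 0.5059 -0.1162  0.3428] h 95.92 zax [ 0.0182  0.0063 -0.9998] F [ 0.3505 -0.2356 -1.2911] gap 0.439967920637608 t 25.4
```

{"op": "servo_tool", "data": {
  "rows": [
    [[20, 2, 0], 1, -0.4],
    [[55, 7, 0], 2, -0.4],
    [[100, 13, 0], 3, -0.4],
    [[145, 18, 0], 4, -0.4],
    [[190, 24, 0], 5, -0.4],
    [[225, 28, 0], 5.5, -0.4],
    [[240, 30, 0], 5.5, -0.4],
    [[240, 30, 0], 5.5, -0.4]
  ]
}}

```text
t: 26.2
tcp_pos: [0.5118, 0.1261, 0.3438]
tool_rot: [0.704, 0.71, 0.009, 0.004]
force: [0.4, -0.5, -1.1]
finger_gap: 0.438
```

Run:
```python
from h import *
gg(.5188,.3295,.343,90.4)
```

```text
shift [202.4   6.    2.1] turn 0.13 | at [0.5118 0.1261 0.3438] h 90.53 zax [ 0.0184  0.0061 -0.9998] F [ 0.4392 -0.5107 -1.0522] gap 0.43847788199125237 t 26.2
```

{"op": "servo_tool", "data": {
  "rows": [
    [[20, 1, 0], 0, -0.4],
    [[55, 2, 0], 0, -0.4],
    [[100, 3, 0], 0, -0.4],
    [[145, 5, 0], 0, -0.4],
    [[180, 6, 0], 0, -0.4],
    [[197, 6, 0], 0, -0.4],
    [[202, 6, 0], 0, -0.4],
    [[202, 6, 0], 0, -0.4]
  ]
}}

```text
t: 27.0
tcp_pos: [0.5165, 0.327, 0.3445]
tool_rot: [0.704, 0.71, 0.008, 0.005]
force: [0.3, 0.5, -1.8]
finger_gap: 0.442
```

Run:
```python
from h import *
gg(.5188,.3295,.2105,90.4)
```

```text
shift [  1.2  -2.7 134. ] turn 0.09 | at [0.5165 0.327  0.3445] h 90.49 zax [ 0.0175  0.0048 -0.9998] F [ 0.2832  0.4628 -1.8071] gap 0.4423633449441889 t 27.0
```

{"op": "servo_tool", "data": {
  "rows": [
    [[1, -3, 25], 0, -0.4],
    [[1, -3, 60], 0, -0.4],
    [[1, -3, 95], 0, -0.4],
    [[1, -3, 118], 0, -0.4],
    [[1, -3, 128], 0, -0.4],
    [[1, -3, 132], 0, -0.4],
    [[1, -3, 134], 0, -0.4],
    [[1, -3, 134], 0, -0.4]
  ]
}}

```text
t: 27.8
tcp_pos: [0.5164, 0.3284, 0.2116]
tool_rot: [0.704, 0.71, 0.009, 0.005]
force: [-0.4, 0.6, -1.8]
finger_gap: 0.44
```

{"op": "servo_tool", "data": {
  "rows": [
    [[0, 0, 1], 0, -0.4],
    [[0, 0, 2], 0, -0.4],
    [[0, 0, 2], 0, -0.4]
  ]
}}

```text
t: 28.1
tcp_pos: [0.5165, 0.3285, 0.2101]
tool_rot: [0.704, 0.71, 0.009, 0.005]
force: [0.0, -0.1, -0.2]
finger_gap: 0.438
```

{"op": "servo_tool", "data": {
  "rows": [
    [[0, 0, 1], 0, -0.4],
    [[0, 0, 2], 0, -0.4],
    [[0, 0, 2], 0, -0.4]
  ]
}}

```text
t: 28.4
tcp_pos: [0.5166, 0.3287, 0.2084]
tool_rot: [0.704, 0.71, 0.009, 0.005]
force: [0.0, 1.0, 0.9]
finger_gap: 0.438
```

{"op": "servo_tool", "data": {
  "rows": [
    [[0, 0, 1], 0, -0.4],
    [[0, 0, 1], 0, -0.4]
  ]
}}

```text
t: 28.6
tcp_pos: [0.5166, 0.3289, 0.2082]
tool_rot: [0.704, 0.71, 0.01, 0.005]
force: [-1.8, -0.7, 6.6]
finger_gap: 0.441
```

Contact on the floor; release and rise.

{"op": "servo_tool", "data": {
  "rows": [
    [[0, 0, 0], 0, -0.1],
    [[0, 0, 0], 0, 0.1],
    [[0, 0, 0], 0, 0.4],
    [[0, 0, 0], 0, 0.7],
    [[0, 0, -3], 0, 1],
    [[0, 0, -30], 0, 1],
    [[0, 0, -70], 0, 1],
    [[0, 0, -100], 0, 1]
  ]
}}

```text
t: 29.4
tcp_pos: [0.5146, 0.3283, 0.3099]
tool_rot: [0.704, 0.71, 0.01, 0.005]
force: [0.4, 0.4, 0.0]
finger_gap: 1.002
```

{"op": "servo_tool", "data": {
  "rows": [
    [[-20, -10, -35], 0, 1],
    [[-60, -30, -70], 0, 1],
    [[-100, -50, -80], 0, 1],
    [[-130, -60, -80], 0, 1],
    [[-130, -60, -80], 0, 1],
    [[-130, -60, -80], 0, 1]
  ]
}}

```text
t: 30.0
tcp_pos: [0.4541, 0.1969, 0.3883]
tool_rot: [0.705, 0.709, 0.011, 0.006]
force: [-0.1, 0.9, 0.1]
finger_gap: 0.998
```

Run:
```python
from h import *
go(.45,.2,.4,90)
p=snapshot("wrist"); np.save("w4.npy",p,allow_pickle=True); q=snapshot("scene"); np.save("s4.npy",q,allow_pickle=True)
a=cv2.resize(q["image"][150:310,130:290],(450,450),interpolation=cv2.INTER_CUBIC)
b=cv2.resize(p["image"],(600,450))[:,:]
save("fin1",p["image"]); save("fin2",a)
```

```text
shift [  3.2  -3.8 -11.7] turn 0.39 | at [0.4541 0.1969 0.3883] h 90.39 zax [ 0.023   0.0072 -0.9997] F [-0.1317  0.9412  0.0797] gap 0.9980902234171579 t 30.0
```

View pics/fin1.png

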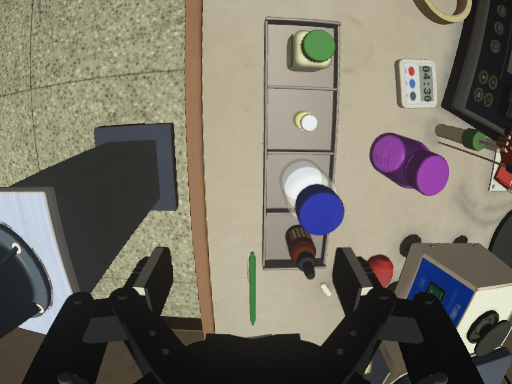

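View pics/fin2.png

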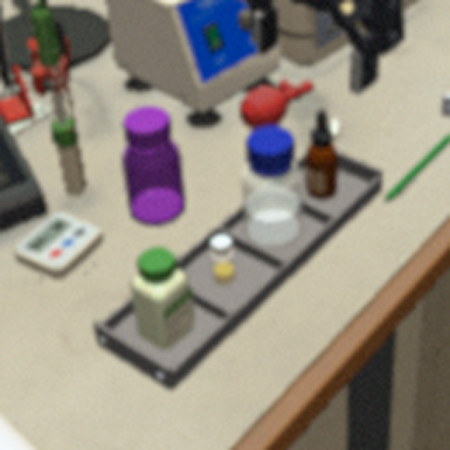

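Both views show all four standing in the new rack; in the wrist view the caps are at green (318,45), vial (308,121), blue (320,209) and dropper (303,253). I'll check the offsets from the compartment centres in this one view.

Run:
```python
from h import *
s=np.load("w4.npy",allow_pickle=True).item()
# rack corners: outer wall top edges (z .022) left/right, dividers, ends (z .028)
L=onplane(s,[(267,60),(264.5,150),(263,235)],.022)[:,:2]; Rr=onplane(s,[(339,60),(337.5,120)],.022)[:,:2]; 
D=onplane(s,[(275,88.5),(275,152),(275,211)],.022)[:,:2]; E=onplane(s,[(300,20),(275,268)],.028)[:,:2]
print("L",L,"R",Rr,"div",D,"ends",E)
yc=D[1,1]; xc=(L[:2].mean(0)[0]+Rr.mean(0)[0])/2; print("centre",xc,yc,E[:,1].mean())
blobs(s,(45,100,40),(80,255,255),.092,(290,20,345,70),"green")
blobs(s,(105,120,40),(130,255,255),.118,(285,175,350,240),"blue")
blobs(s,(0,0,222),(180,30,255),.054,(292,110,322,134),"vial")
blobs(s,(0,0,0),(180,255,45),.106,(292,255,322,282),"teat")
# independent: scene depth
q=np.load("s4.npy",allow_pickle=True).item(); W=cloud(q); x,y,h=W[...,0],W[...,1],W[...,2]
for n,yy,z0,z1 in(("sq",.3295,.035,.1),("vial",.2535,.045,.06),("big cap",.1775,.085,.125),("dropper",.1015,.03,.06)):
    P=W[(abs(x-.5195)<.035)&(abs(y-yy)<.036)&(h>z0)&(h<z1)]; print(n,len(P),(np.percentile(P,2,0)+np.percentile(P,98,0))/2,P.max(0))
```

```text
L [[0.4787 0.3203]
 [0.4771 0.2176]
 [0.4773 0.1092]] R [[0.5612 0.3252]
 [0.5618 0.2548]] div [[0.4879 0.2881]
 [0.4893 0.2153]
 [0.4914 0.1421]] ends [[0.5143 0.3676]
 [0.4939 0.0627]]
centre 0.5197014559596185 0.21533439673265808 0.21514953416772914
green px [317.4316  46.2   ] circ [519.3503 327.4762] 15.662035942077637 rect [519.1951 327.9567] [30.6651 29.067 ] 5.200128555297852
blue px [320.3571 212.6984] circ [522.5696 178.8295] 21.529207229614258 rect [522.749  178.8888] [41.4271 42.0674] 47.99626922607422
vial px [309.075 122.425] circ [520.8339 253.4184] 7.868582725524902 rect [520.8228 253.8785] [14.9043 14.6721] 1.7694085836410522
teat px [307.8684 268.0526] circ [518.8071 113.2931] 8.97768783569336 rect [518.7946 113.2341] [10.4712 17.6183] 6.0016937255859375
sq 458 [0.5162 0.3315 0.0644] [0.5385 0.3491 0.0933]
vial 41 [0.5201 0.2547 0.05  ] [0.5284 0.2623 0.0547]
big cap 293 [0.5205 0.1814 0.1028] [0.5425 0.2019 0.1208]
dropper 101 [0.5189 0.1082 0.0453] [0.5375 0.1191 0.0597]
```

The teat's blob is stretched, so I'll check the dropper's uprightness separately.

Run:
```python
from h import *
for n in("scene","side"):
    q=snapshot(n); W=cloud(q); x,y,h=W[...,0],W[...,1],W[...,2]
    for z0,z1 in((.035,.05),(.05,.063),(.085,.096),(.096,.108)):
        P=W[(abs(x-.5195)<.03)&(abs(y-.1015)<.03)&(h>z0)&(h<z1)]
        if len(P): print(n,z0,len(P),"mid",(P.min(0)+P.max(0))/2,"ext",np.ptp(P,0))
s=np.load("w4.npy",allow_pickle=True).item()
save("drop",cv2.resize(s["image"][215:290,270:345],(600,600),interpolation=cv2.INTER_CUBIC))
print(sense()["force"])
```

```text
scene 0.035 48 mid [0.5183 0.1075 0.0425] ext [0.0239 0.021  0.0149]
scene 0.05 60 mid [0.5214 0.1036 0.0566] ext [0.0298 0.0307 0.0128]
scene 0.085 13 mid [0.5209 0.1041 0.09  ] ext [0.0085 0.0068 0.0095]
scene 0.096 15 mid [0.5211 0.1024 0.1002] ext [0.0077 0.0091 0.0081]
side 0.035 44 mid [0.5169 0.0963 0.0425] ext [0.0281 0.0296 0.013 ]
side 0.05 57 mid [0.5195 0.0959 0.0563] ext [0.0291 0.0311 0.0126]
side 0.085 13 mid [0.5186 0.0986 0.0908] ext [0.0054 0.0108 0.0104]
side 0.096 9 mid [0.5201 0.0964 0.1009] ext [0.0135 0.0062 0.0085]
[ 0.6747  0.4469 -0.7491]
```

View pics/drop.png

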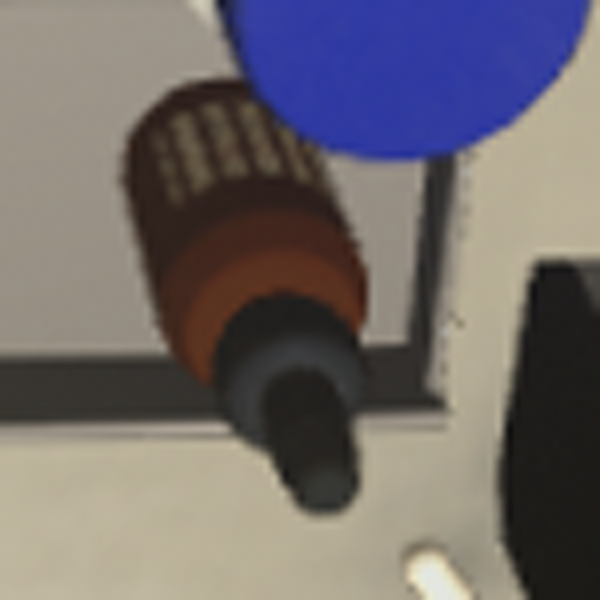

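The crop shows the dropper's full body, with the teat tip at about (311,276) in the full picture. Both depth views put the bottle's axis at a constant x and y over its height, so it stands upright. Handing in.

Run:
```python
from h import *
s=np.load("w4.npy",allow_pickle=True).item(); print(onplane(s,[(311.2,275.8)],.106))
print(sign_off())
```

```text
[[0.5232 0.1031 0.106 ]]
the job is handed in; nothing more can be done
None
```

I moved all four containers into the new rack in reverse order and handed the job in at about 30 s of the 115 s allowed. From the rack's left, they stand square bottle, vial, big bottle, dropper. The hand-in reports no verdict.

**Position:** In the last wrist picture I measured the square, vial and big bottle by their caps and the dropper by its teat tip. All four are within about 4 mm of their compartment centres, against the 15 mm allowed.

**Upright and released:** All four are released and look upright. The arm is clear of everything and the gripper is open. The purple look-alike was not touched.

**Checks that disagreed:**
- The dropper's teat first measured about 11 mm off, because the colour mask also caught its side. The teat tip itself and the depth data from both fixed cameras showed the bottle upright and centred.
- The two fixed cameras differ by up to about 7 mm in y. The wrist camera's values lie between them, so I used mainly those.
- The tool picked up a tilt of about 0.02–0.03 rad during the run. I released each bottle within about 0.01 rad of the tilt it was gripped at, so it should not have tilted the bottles noticeably.

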